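Making up two drop-link kits

ROBOT

A 7-joint arm with a two-finger parallel gripper is mounted at the origin on the work surface; the furniture and walls round the work are solid. World frame = base frame: x ahead of the robot, y to its left, z up, the work surface at z = 0. Lengths are in m, angles in rad, forces in N, time in s.
With the tool pointing down it reaches from about 0.35 to 0.9 m from the base axis. Payload 19.9 kg.
Tool frame: the origin (TCP) lies at the very end of the fingers, on their centre line; the grasp point (between the pads) lies 19 mm behind it; z points along the fingers, y is the line along which they close (so a half turn about z gives the same grasp; the last joint's range is limited). The gripper opens to 94 mm and grips with 3 to 60 N. Pads are 16 mm wide; open, the fingers measure 119 mm over their backs; the gripper's body (75 mm by 177 mm) begins 78 mm behind the grasp point.
Start: joints at [1.248, 0.417, -0.01, 1.614, 0.005, 1.111, -0.053], TCP at [0.174, -0.6, 0.166] pointing down, gripper open.
Joint ranges: [-2.81, 2.81], [-0.39, 2.02], [-1.27, 1.25], [0.06, 2.57], [-1.19, 4.33], [0.19, 2], [-2.82, 2.82]. Speed limits (rad/s): [1.89, 1.89, 2.39, 2.39, 3.01, 3.01, 3.01].

INTERFACE

Orientations are given as a unit quaternion [w, x, y, z].
In Python, from station import get_obs, vision, r gives the robot as it stands.
- The arm moves only by the tool step_arm, never from a script. Its argument "steps" is a list of rows, each a list of 2 entries, a list of its own where there are three numbers: the shift along the tool's x, y, z in m, then the turn about the tool's z in degrees. In form: [[[tx, ty, tz], spin], ...]. A call has 1 to 12 rows; each row is the pose to reach, as a shift and turn from the pose commanded when the call began, along the tool's axes at that moment; what a row does not reach only later rows make up. A row lasts 1/10 s, in which the tool goes at most 50 mm and 8.59 degrees, less where a joint would pass 70% of its speed; a pose out of reach is approached as far as the arm can. A call with a gripper value outside its range is refused whole. "hand" is the finger opening in m, from 0 to 0.094, set as the call begins (left out, the last holds). The fingers move at their own pace and stop on an object; "squeeze" is the grip in N (left out, the last holds). Time passes only in rows, so rows that repeat a pose let the fingers close. It gives the time, the measured TCP pose, the force, the opening and the grip force at its end, in the units of the state.
- get_obs(): the state, without advancing time (a new reading comes with each control period).
- vision.capture(name): name is "side" or "top" or "wrist"; returns a dict with "image" (420x560x3 uint8, blue, green, red), "range_z" (420x560 float32, m along the optical axis (not along the pixel's ray), 0 where there is no reading), "fx", "fy", "cx", "cy" (pixels), "k1" (the pictures are not rectified: a ray, as slopes to the right and down, at radius r is drawn at 1 + k1 r^2 times it, then the intrinsics apply), "R" (3x3) and "t" (3): a world point X has camera coordinates R X + t; the wrist camera has in their place "tool_from_camera" (4x4, takes a point from camera to tool coordinates, whose origin is the TCP and whose axes are the flange's). Camera axes: x right, y down, z forward; pixel columns grow to the right and rows downward; lengths in m; the calibration is good to about 2 mm. A picture is of the moment at which its call begins: read the wrist's pose just before it.
- r.hand_in(): hands the job in; it is judged then, once.
The state is a dict: "t": time; "joint_pos": joint angles; "joint_vel": joint speeds; "joint_torque": joint torques, N m; "eef_pos": TCP position; "ee_rot": TCP orientation; "force": force on the tool from outside, world axes, zero at the start; "wrist_torque": the same for the moment, N m; "opening": opening from 0.0 (shut) to 1.0 (fully open); "finger_force": force on a finger pad.
Only numpy, scipy, OpenCV 4.12 (cv2) and the standard library are available. Lean on these libraries where they do the work, as an engineer would, in place of code of your own. Each camera call takes 0.05 s, during which the arm holds its last target. There are 200 camera calls.

TASK

Make up the two anti-roll-bar drop-link kits by threading the parts over the bolts standing in the two dishes, each part upright and resting fully down on the one before. The short bolt gets the cup washer first (open side up, as it lies), then the low rubber bush, then the short sleeve; the long bolt gets the tall rubber bush and then the long sleeve. Leave the big odd nut on the bench, the tape measure and the padlock where they are.

Things in the scene. Friction and masses are not known exactly. Their poses are not given: they have to be found in the camera images.
- dish_long: Round steel parts dish, 109 mm wide, rim 20 mm high, fixed. A 12 mm bolt stands upright on its head in the middle, fixed: the long bolt, tip 115 mm above the bench, the last 8 mm tapered to 6 mm. The first part rests on its 30 mm flange, 15 mm above the bench. A fixed nut lies 35 mm out along +x, top at 14 mm. Origin on the bolt axis at bench level; z up. Parts let go half-way slide down it.
- dish_short: Round steel parts dish, 109 mm wide, rim 20 mm high, fixed. A 12 mm bolt stands upright on its head in the middle, fixed: the short bolt, tip 75 mm above the bench, the last 8 mm tapered to 6 mm. The first part rests on its 30 mm flange, 15 mm above the bench. A fixed nut lies 35 mm out along +x, top at 14 mm. Origin on the bolt axis at bench level; z up.
- cup_washer: Shallow zinc-grey steel cup washer, a round dish shape lying open side up: 50 mm outside diameter, 9 mm high, lip 3 mm thick, floor 3 mm thick, inside diameter 44 mm, 60 g. 17 mm through bore: 2.5 mm play all round on the 12 mm bolt. Stands loose on the bench. Origin: centre of its underside; z is its axis, up. Round: yaw does not matter.
- low_bush: Low black rubber bush, a plain short cylinder with a shallow groove round its side: 34 mm outside diameter, 14 mm high, 30 g. It goes inside the cup of the washer and rests on its 3 mm floor. 17 mm through bore: 2.5 mm play all round on the 12 mm bolt. Stands loose on the bench. Origin: centre of its underside; z is its axis, up. Round: yaw does not matter.
- tall_bush: Tall black rubber bush with a step: the lower 16 mm is 34 mm in diameter, the upper 14 mm is 28 mm in diameter; 30 mm high in all, 45 g. 17 mm through bore: 2.5 mm play all round on the 12 mm bolt. Stands loose on the bench. Origin: centre of its underside; z is its axis, up. Round: yaw does not matter.
- short_sleeve: Short plain metal sleeve (piece of tube) standing on end: 24 mm outside diameter, 24 mm high, 74 g. 17 mm through bore: 2.5 mm play all round on the 12 mm bolt. Stands loose on the bench. Origin: centre of its underside; z is its axis, up. Round: yaw does not matter.
- long_sleeve: Long plain metal sleeve (piece of tube) standing on end: 24 mm outside diameter, 52 mm high, 100 g. 17 mm through bore: 2.5 mm play all round on the 12 mm bolt. Stands loose on the bench. Origin: centre of its underside; z is its axis, up. Round: yaw does not matter.
- tape_measure: Bystander: yellow tape measure standing on its edge, 37 x 81 x 67 mm high, at the far left (oppopoint the bench vise on the right, whose top is 240 mm above the bench: pass over it). Origin: centre of its underside, long axis y.
- m16_nut: Bystander: big plain M16 hexagon nut lying flat on the bench behind the dishes, 28 x 24 x 13 mm, belongs to neither kit. Origin: centre of its underside.
- padlock: Bystander: small brass padlock lying flat, 66 x 45 x 17 mm, at the left. Origin: centre of its underside.
Mind the look-alikes: they are no part of the job. Leave any purple look-alike of the tall_bush alone.

How it is judged:
By the outcome, as a careful person would: the job done as asked, in the order asked, and still so for the second after the job is handed in, with the robot touching nothing.
It also fails if it takes over 128 s, if anything falls off the work surface, if the arm or the gripper's body presses on something with over 40 N, if the wrist force passes 120 N, or if a joint passes its speed limit or range.

## Working session

There is one attempt and no reset: what is moved stays moved. The work goes in short steps, Python scripts to look and compute and a tool call to move; the robot and the scene stay as the last step left them, time stands still between calls to the robot, and variables do not carry over. Pictures are saved under pics/ and viewed, at most 14 in all, crops included, and the job is handed in when it is done.

Besides the shell and the picture viewer there is one more tool, called after "Emit:" as name([rows], argument=value, ...), one row to a line, values as JSON. step_arm: Moves the arm, as the interface text tells. Its arguments: {"type":"object","properties":{"steps":{"type":"array"},"hand":{"type":"number"},"squeeze":{"type":"number"}},"required":["steps"]}

```bash
mkdir -p pics; ls; python3 - <<'E'
from station import get_obs, vision, r
import cv2,numpy as np
o=get_obs(); print({k:np.round(v,3) for k,v in o.items()})
for n in ["top","side"]:
    c=vision.capture(n); cv2.imwrite(f"pics/{n}1.png",c["image"]); np.savez(f"{n}1.npz",**c)
    print(n,c["fx"],c["fy"],c["cx"],c["cy"],c["k1"],np.round(c["R"],3).tolist(),c["t"])
E
```

```text
pics
{'t': np.float64(0.0), 'joint_pos': array([ 1.247,  0.418, -0.01 ,  1.614,  0.005,  1.111, -0.053]), 'joint_vel': array([ 0.001,  0.   ,  0.001,  0.001, -0.002, -0.001,  0.   ]), 'joint_torque': array([ 0.0000e+00, -8.5126e+01,  6.3900e-01, -4.2599e+01, -4.9000e-02,
        1.9000e-02,  0.0000e+00]), 'eef_pos': array([ 0.174, -0.6  ,  0.166]), 'ee_rot': array([-0.001,  0.99 ,  0.14 , -0.   ]), 'force': array([-0.001, -0.052, -0.157]), 'wrist_torque': array([-0.019,  0.035,  0.061]), 'finger_force': np.float64(0.0), 'opening': np.float64(0.998)}
top 383.1526070562128 383.1526070562128 280.73409847952735 215.1498856199162 0.007738192737684671 [[0.021, -1.0, 0.013], [-0.996, -0.022, -0.082], [0.082, -0.011, -0.997]] [0.10289449 0.50179165 0.83849816]
side 416.02412294044296 416.02412294044296 286.17318099932777 209.64326562856414 0.028423530912848962 [[-0.998, 0.063, -0.01], [0.04, 0.482, -0.876], [-0.05, -0.874, -0.483]] [ 0.48555418 -0.05118199  0.99530211]
```

View pics/top1.png

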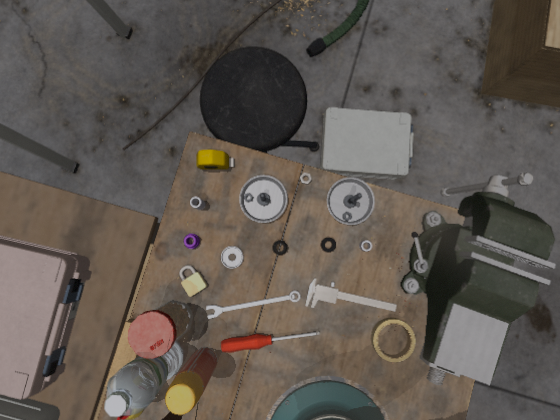

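View pics/side1.png

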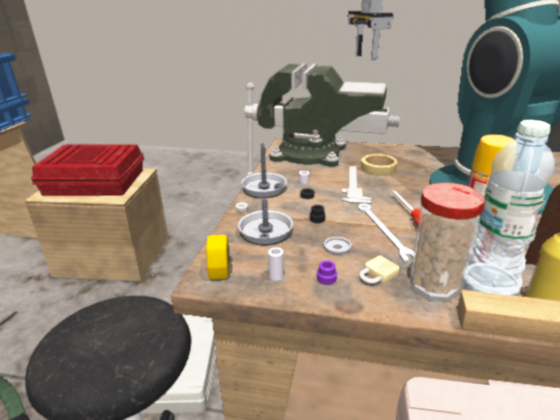

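Top view: the dishes are at (264,198) and (351,201). The parts are the long sleeve (198,203), washer (232,257), tall bush (280,247), low bush (328,244) and short sleeve (366,245). The purple decoy is at (191,241). In the side view the far dish, which is the right one in the top view, has the longer bolt.

```bash
cat > h.py <<'E'
import numpy as np, cv2
def ray(c,u,v):
    p=np.array([(u-c["cx"])/c["fx"],(v-c["cy"])/c["fy"]]); q=p.copy()
    for _ in range(8): q=p/(1+c["k1"]*(q@q))
    return np.array([q[0],q[1],1.])
def RT(c,pose=None):  # camera->world
    if "R" in c: R=np.array(c["R"]); return R.T, -R.T@np.array(c["t"])
    w,x,y,z=pose["ee_rot"]; from scipy.spatial.transform import Rotation as Ro
    Rt=Ro.from_quat([x,y,z,w]).as_matrix(); T=np.array(c["tool_from_camera"])
    return Rt@T[:3,:3], Rt@T[:3,3]+pose["eef_pos"]
def onplane(c,u,v,z,pose=None):
    R,o=RT(c,pose); d=R@ray(c,u,v); return o+d*(z-o[2])/d[2]
def proj(c,X,pose=None):
    R,o=RT(c,pose); q=R.T@(np.array(X)-o); s=q[:2]/q[2]; s=s*(1+c["k1"]*(s@s))
    return s[0]*c["fx"]+c["cx"], s[1]*c["fy"]+c["cy"]
E
python3 - <<'E'
from h import *
c=dict(np.load("top1.npz"))
im=c["image"]
cv2.imwrite("pics/topcrop.png",cv2.resize(im[160:280,180:380],None,fx=4,fy=4,interpolation=cv2.INTER_CUBIC))
for n,u,v,z in [("dS",264,198,.02),("dL",351,201,.02),("ls",195,202,.052),("w",232,257,.009),("tb",280,247,.03),("lb",328,244,.014),("ss",366,245,.024),("nut",306,178,.013)]:
    R,o=RT(c); d=c["range_z"][v-3:v+4,u-3:u+4]
    print(n,np.round(onplane(c,u,v,z),3))
print(RT(c)[1])
c=dict(np.load("side1.npz"))
cv2.imwrite("pics/sidecrop.png",cv2.resize(c["image"][130:290,210:410],None,fx=3.7,fy=3.7,interpolation=cv2.INTER_CUBIC))
E
```

```text
dS [0.537 0.152 0.02 ]
dL [ 0.535 -0.044  0.02 ]
ls [0.521 0.299 0.052]
w [0.404 0.221 0.009]
tb [0.428 0.114 0.03 ]
lb [0.437 0.006 0.014]
ss [ 0.437 -0.077  0.024]
nut [0.586 0.058 0.013]
[0.42891795 0.12329702 0.87537908]
```

View pics/topcrop.png

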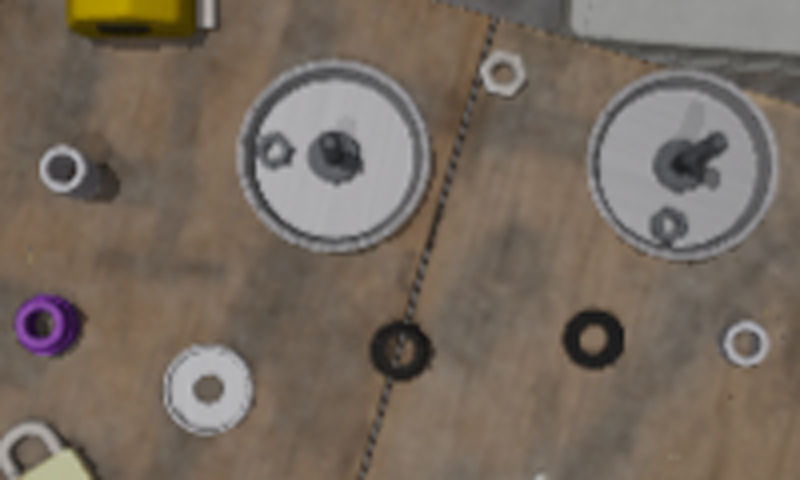

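View pics/sidecrop.png

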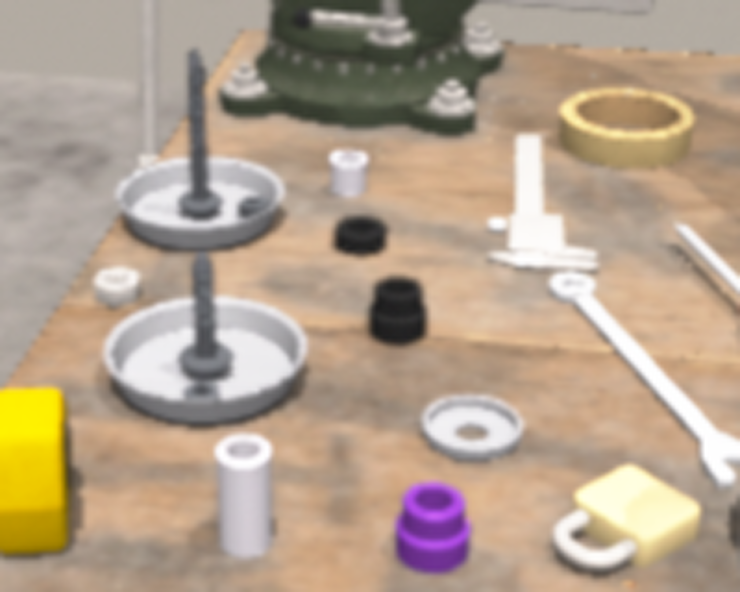

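The zoomed views match the first reading. The long bolt is in the right-hand dish in the top view, its nut towards -x. The short bolt's nut lies towards +y. Next I raise the arm to pass over the vise.

Emit:
step_arm([
  [[0,0,-0.05],0],
  [[0,0,-0.1],0],
  [[0,0,-0.15],0],
  [[0,0,-0.2],0],
  [[0,0,-0.25],0],
  [[0.48,-0.559,-0.25],0],
  [[0.48,-0.559,-0.25],0],
  [[0.48,-0.559,-0.25],0],
  [[0.48,-0.559,-0.25],0],
  [[0.48,-0.559,-0.25],0],
  [[0.48,-0.559,-0.25],0],
  [[0.48,-0.559,-0.25],0],
], hand=0.08)

```text
t: 1.3
eef_pos: [0.3193, -0.2798, 0.4163]
ee_rot: [0.0, 0.99, 0.14, -0.0]
force: [1.4, -0.3, 0.2]
opening: 0.851
finger_force: 0.0
```

Emit:
step_arm([
  [[0.25,-0.29,0],-73.9],
  [[0.25,-0.29,0],-73.9],
  [[0.25,-0.29,0],-73.9],
  [[0.25,-0.29,0],-73.9],
  [[0.25,-0.29,0],-73.9],
  [[0.25,-0.29,0],-73.9],
  [[0.25,-0.29,0],-73.9],
  [[0.25,-0.29,0],-73.9],
  [[0.25,-0.29,0],-73.9],
  [[0.25,-0.29,0],-73.9],
  [[0.25,-0.29,0],-73.9],
  [[0.25,-0.29,0],-73.9],
])

```text
t: 2.5
eef_pos: [0.4784, 0.0655, 0.4165]
ee_rot: [0.0, 0.708, 0.706, -0.0]
force: [-0.7, -0.2, -0.6]
opening: 0.85
finger_force: 0.0
```

```bash
cat > look.py <<'E'
import sys; from h import *
from station import get_obs, vision
n=sys.argv[1]; o=get_obs(); c=vision.capture("wrist")
np.savez(n+".npz",**c); np.savez(n+"_o.npz",**o); cv2.imwrite(f"pics/{n}.png",c["image"])
print(o["eef_pos"],o["ee_rot"],o["t"],o["joint_pos"].round(2),c["fx"],c["cx"],c["cy"],c["k1"],np.round(c["tool_from_camera"],3).tolist())
E
python3 look.py w1
```

```text
[0.47837267 0.06547639 0.41650152] [ 1.40444683e-04  7.08133533e-01  7.06078519e-01 -7.47583004e-05] 2.5 [ 0.49  0.05 -0.72  1.53  0.04  1.57 -0.23] 328.4359060772454 278.9557708570408 214.4458617267261 -0.016063081473208164 [[0.0, -0.963, -0.27, 0.078], [1.0, 0.0, -0.0, 0.0], [0.0, -0.27, 0.963, -0.217], [0.0, 0.0, 0.0, 1.0]]
```

View pics/w1.png

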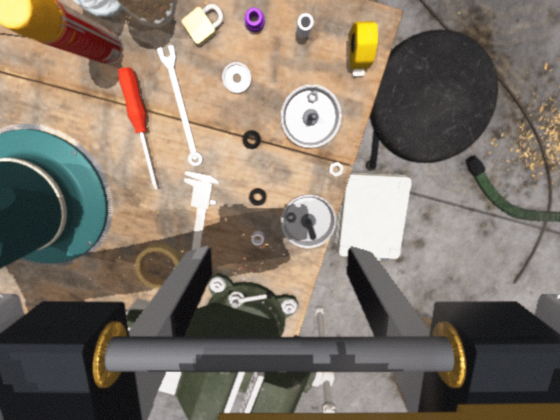

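The wrist view shows the whole scene: short dish (310,115), long dish (308,220) and all five parts between rows 20 and 240. I go lower for an accurate measurement of both dishes.

Emit:
step_arm([
  [[-0.035,0.02,0.166],0],
  [[-0.035,0.02,0.166],0],
  [[-0.035,0.02,0.166],0],
  [[-0.035,0.02,0.166],0],
  [[-0.035,0.02,0.166],0],
  [[-0.035,0.02,0.166],0],
])

```text
t: 3.15
eef_pos: [0.4988, 0.0313, 0.2515]
ee_rot: [0.0, 0.707, 0.707, 0.0]
force: [-0.1, 1.6, 1.3]
opening: 0.853
finger_force: 0.0
```

```bash
python3 look.py w2
```

```text
[0.49878689 0.03130324 0.2515417 ] [1.82649397e-04 7.07193918e-01 7.07019541e-01 3.14555762e-04] 3.15 [ 0.5   0.16 -0.69  1.79  0.11  1.23 -0.23] 328.4359060772454 278.9557708570408 214.4458617267261 -0.016063081473208164 [[0.0, -0.963, -0.27, 0.078], [1.0, 0.0, -0.0, 0.0], [0.0, -0.27, 0.963, -0.217], [0.0, 0.0, 0.0, 1.0]]
```

View pics/w2.png

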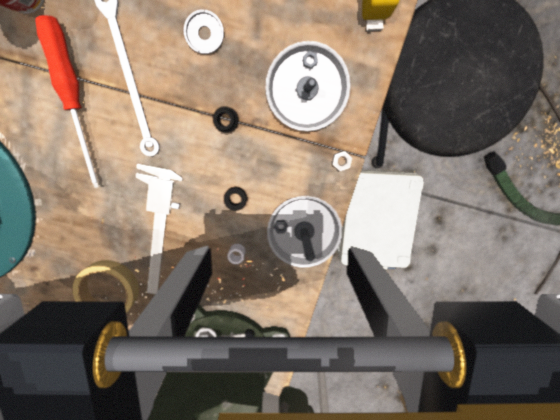

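The view shows the short dish at (308,87) and long dish at (304,232). The washer is at (204,32), tall bush (226,120), low bush (235,198) and short sleeve (236,254). I'll measure using depth together with rim circle fits.

```bash
cat >> h.py <<'E'
def cloud(c,pose=None):
    R,o=RT(c,pose); v,u=np.mgrid[0:420,0:560].astype(float)
    K=np.array([[c["fx"],0,c["cx"]],[0,c["fy"],c["cy"]],[0,0,1.]])
    q=cv2.undistortPoints(np.stack([u.ravel(),v.ravel()],1)[:,None],K,np.array([float(c["k1"]),0,0,0,0]))[:,0].reshape(420,560,2)
    z=c["range_z"]; P=np.dstack([q*z[...,None],z]); W=P@R.T+o; W[z==0]=np.nan; return W
def part(W,xy,zlo,zhi,rad=.04):
    m=(np.hypot(W[...,0]-xy[0],W[...,1]-xy[1])<rad)&(W[...,2]>zlo)&(W[...,2]<zhi)
    p=W[m]; 
    if len(p)<6: return None
    (x,y),r=cv2.minEnclosingCircle(p[:,:2].astype(np.float32)); zz=np.percentile(p[:,2],[50,95])
    return np.round([x,y,r,*zz],4),len(p),np.round(p[:,:2].mean(0),4)
E
cat > meas.py <<'E'
from h import *; import sys
G=dict(dS=(.537,.152,.012,.028,.075),dL=(.535,-.044,.012,.028,.075),bS=(.537,.152,.06,.085,.04),bL=(.535,-.044,.1,.125,.05),ls=(.521,.299,.04,.065,.04),w=(.404,.221,.005,.02,.04),tb=(.428,.114,.024,.04,.04),tblow=(.428,.114,.006,.022,.04),lb=(.437,.006,.008,.025,.04),ss=(.437,-.077,.016,.035,.04),nut=(.586,.058,.007,.02,.03))
for f in sys.argv[1:]:
    c=dict(np.load(f+".npz")); o=None if "R" in c else dict(np.load(f+"_o.npz"))
    W=cloud(c,o); b=W[np.abs(W[...,2])<.01]; print(f,"bench z",np.nanmedian(b[:,2]),b[:,2].std())
    for k,(x,y,a,d,r) in G.items(): print(k,part(W,(x,y),a,d,r))
E
python3 meas.py top1 w2
```

```text
top1 bench z -0.0016150781037231887 0.002611642683972307
dS (array([0.536 , 0.1551, 0.0542, 0.0161, 0.02  ]), 471, array([0.5385, 0.1572]))
dL (array([ 0.5356, -0.0425,  0.0543,  0.0164,  0.0202]), 457, array([ 0.5361, -0.0447]))
bS (array([0.536 , 0.1551, 0.006 , 0.0703, 0.0743]), 26, array([0.535 , 0.1549]))
bL (array([ 0.5347, -0.0419,  0.0055,  0.1085,  0.1143]), 29, array([ 0.5348, -0.0408]))
ls (array([0.5209, 0.3   , 0.0121, 0.0496, 0.0519]), 69, array([0.5209, 0.2998]))
w (array([0.4032, 0.2229, 0.0249, 0.0072, 0.0097]), 70, array([0.4014, 0.2235]))
tb (array([0.4272, 0.1156, 0.0139, 0.028 , 0.0302]), 72, array([0.4273, 0.1152]))
tblow (array([0.4271, 0.1155, 0.017 , 0.0143, 0.0172]), 58, array([0.4259, 0.1159]))
lb (array([0.4358, 0.006 , 0.0169, 0.012 , 0.0144]), 135, array([0.4354, 0.0061]))
ss (array([ 0.4353, -0.0771,  0.012 ,  0.0215,  0.0242]), 56, array([ 0.4353, -0.0771]))
nut (array([0.5864, 0.0601, 0.0129, 0.0109, 0.014 ]), 69, array([0.5865, 0.0604]))
w2 bench z -0.0010199180499273763 0.0022931698615870615
dS (array([0.5352, 0.1537, 0.0544, 0.0169, 0.0197]), 1674, array([0.5367, 0.1589]))
dL (array([ 0.5345, -0.0437,  0.0544,  0.0168,  0.0197]), 1181, array([ 0.5339, -0.0477]))
bS (array([0.5352, 0.1535, 0.006 , 0.0705, 0.0742]), 96, array([0.5347, 0.153 ]))
bL (array([ 0.5349, -0.0434,  0.006 ,  0.1094,  0.1145]), 93, array([ 0.5343, -0.0415]))
ls None
w (array([0.403 , 0.2211, 0.0256, 0.0076, 0.0092]), 316, array([0.4021, 0.2222]))
tb (array([0.4276, 0.1138, 0.0141, 0.0285, 0.0298]), 258, array([0.4278, 0.114 ]))
tblow (array([0.4275, 0.1139, 0.0172, 0.0148, 0.0201]), 180, array([0.4318, 0.1134]))
lb (array([0.4351, 0.0044, 0.0171, 0.0125, 0.0143]), 334, array([0.4354, 0.0046]))
ss (array([ 0.4342, -0.0789,  0.0122,  0.0219,  0.0235]), 140, array([ 0.4343, -0.0786]))
nut (array([0.5857, 0.0578, 0.0136, 0.0116, 0.0131]), 191, array([0.5855, 0.0583]))
```

Both views agree, and the fitted radii match the known sizes. First part: the washer.

Emit:
step_arm([
  [[0.19,-0.096,0],0],
  [[0.19,-0.096,0],0],
  [[0.19,-0.096,0],0],
  [[0.19,-0.096,0],0],
  [[0.19,-0.096,0.1],0],
  [[0.19,-0.096,0.19],0],
  [[0.19,-0.096,0.19],0],
  [[0.19,-0.096,0.19],0],
  [[0.19,-0.096,0.19],0],
  [[0.19,-0.096,0.19],0],
])

```text
t: 4.2
eef_pos: [0.4031, 0.2221, 0.0623]
ee_rot: [0.0, 0.707, 0.708, 0.001]
force: [1.2, 0.3, 0.9]
opening: 0.853
finger_force: 0.0
```

```bash
python3 look.py w3; python3 meas.py w3 | egrep "w |w3|ls|tb"
```

```text
[0.40312421 0.22206954 0.0623265 ] [7.78413097e-05 7.06693413e-01 7.07519675e-01 5.69461209e-04] 4.2 [ 0.11  0.37 -0.79  2.09  0.35  0.82 -0.89] 328.4359060772454 278.9557708570408 214.4458617267261 -0.016063081473208164 [[0.0, -0.963, -0.27, 0.078], [1.0, 0.0, -0.0, 0.0], [0.0, -0.27, 0.963, -0.217], [0.0, 0.0, 0.0, 1.0]]
w3 bench z -0.001177170478131706 0.0018801634391071677
ls (array([0.5208, 0.2988, 0.0124, 0.0496, 0.0515]), 889, array([0.5197, 0.2987]))
w (array([0.4025, 0.2207, 0.0253, 0.0076, 0.0086]), 546, array([0.4024, 0.2203]))
tb (array([0.4262, 0.1185, 0.0131, 0.0281, 0.0294]), 252, array([0.4259, 0.1232]))
tblow (array([0.4265, 0.1142, 0.0172, 0.0145, 0.0208]), 538, array([0.4255, 0.1227]))
```

Emit:
step_arm([
  [[-0.001,0,0.03],0],
  [[-0.001,0,0.05],0],
  [[-0.001,0,0.058],0],
  [[-0.001,0,0.058],0],
  [[-0.001,0,0.058],0],
])

```text
t: 4.75
eef_pos: [0.4035, 0.2206, 0.0041]
ee_rot: [0.001, 0.707, 0.707, 0.001]
force: [0.7, 0.2, 0.4]
opening: 0.854
finger_force: 0.0
```

Emit:
step_arm([
  [[0,0,0],0],
  [[0,0,0],0],
  [[0,0,0],0],
  [[0,0,0],0],
  [[0,0,0],0],
  [[0,0,0],0],
  [[0,0,0],0],
], hand=0.035, squeeze=15)

```text
t: 5.45
eef_pos: [0.4023, 0.2202, 0.0024]
ee_rot: [-0.0, 0.707, 0.707, -0.0]
force: [-0.2, 0.4, -0.4]
opening: 0.374
finger_force: 0.0
```

Emit:
step_arm([
  [[0,0,-0.03],0],
  [[0,0,-0.06],0],
  [[0,0,-0.1],0],
  [[0,0,-0.12],0],
  [[0,0,-0.12],0],
])

```text
t: 5.95
eef_pos: [0.4037, 0.2207, 0.1248]
ee_rot: [0.001, 0.707, 0.707, 0.002]
force: [-0.6, -0.2, -0.7]
opening: 0.375
finger_force: 0.0
```

```bash
python3 look.py w4
```

```text
[0.40372624 0.22072399 0.12484244] [0.00112585 0.70693415 0.70727635 0.00173438] 5.95 [ 0.19  0.26 -0.86  2.03  0.25  0.95 -0.79] 328.4359060772454 278.9557708570408 214.4458617267261 -0.016063081473208164 [[0.0, -0.963, -0.27, 0.078], [1.0, 0.0, -0.0, 0.0], [0.0, -0.27, 0.963, -0.217], [0.0, 0.0, 0.0, 1.0]]
```

View pics/w4.png

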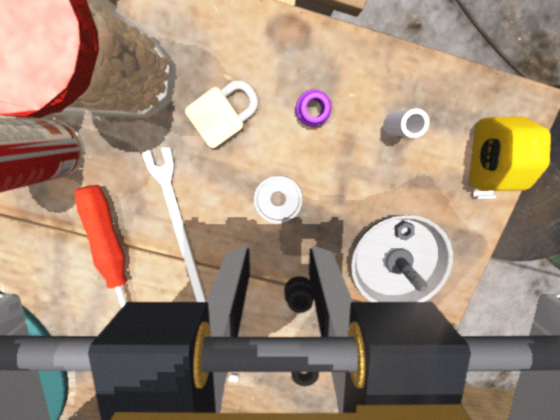

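The washer still lies on the bench at (277,198), directly below the empty fingers, so the grasp missed. I check where it lies now.

```bash
python3 meas.py w4 | egrep "w4|w |tb|bS"; python3 - <<'E'
from h import *
c=dict(np.load("w4.npz"));o=dict(np.load("w4_o.npz"));W=cloud(c,o)
T=np.array(c["tool_from_camera"])
# fingers in tool frame
z=c["range_z"]; m=(z>0)&(z<.3)
R,oo=RT(c,o)
for r in range(240,300,6):
    for a,b in((200,290),(300,360)):
        s=[(u,*np.round(1000*(W[r,u]-o["eef_pos"])).astype(int)) for u in range(a,b,4) if 0<z[r,u]<.27]
        if s: print(r,s[0],s[-1])
E
```

```text
w4 bench z -0.0011747325000660003 0.001939112096685504
bS (array([0.5352, 0.154 , 0.0061, 0.0687, 0.0741]), 177, array([0.5341, 0.1552]))
w (array([0.4025, 0.2211, 0.0251, 0.0076, 0.0089]), 367, array([0.4023, 0.2207]))
tb (array([0.426 , 0.1141, 0.0146, 0.0283, 0.0297]), 364, array([0.4263, 0.115 ]))
tblow (array([0.425 , 0.1158, 0.0166, 0.015 , 0.0212]), 390, array([0.4245, 0.1197]))
246 (244, np.int64(-20), np.int64(9), np.int64(38)) (244, np.int64(-20), np.int64(9), np.int64(38))
246 (312, np.int64(19), np.int64(9), np.int64(39)) (312, np.int64(19), np.int64(9), np.int64(39))
252 (228, np.int64(-28), np.int64(9), np.int64(48)) (248, np.int64(-18), np.int64(6), np.int64(41))
252 (312, np.int64(19), np.int64(7), np.int64(43)) (328, np.int64(27), np.int64(9), np.int64(48))
258 (224, np.int64(-29), np.int64(9), np.int64(55)) (248, np.int64(-18), np.int64(3), np.int64(43))
258 (312, np.int64(18), np.int64(7), np.int64(52)) (332, np.int64(28), np.int64(9), np.int64(56))
264 (224, np.int64(-28), np.int64(9), np.int64(64)) (248, np.int64(-18), np.int64(0), np.int64(43))
264 (312, np.int6
[... 378 characters left out ...]
6))
276 (312, np.int64(17), np.int64(1), np.int64(61)) (340, np.int64(28), np.int64(9), np.int64(78))
282 (216, np.int64(-29), np.int64(8), np.int64(82)) (244, np.int64(-18), np.int64(0), np.int64(65))
282 (312, np.int64(17), np.int64(-2), np.int64(62)) (344, np.int64(29), np.int64(9), np.int64(84))
288 (212, np.int64(-29), np.int64(8), np.int64(88)) (244, np.int64(-18), np.int64(-3), np.int64(66))
288 (312, np.int64(17), np.int64(-6), np.int64(62)) (344, np.int64(28), np.int64(9), np.int64(89))
294 (212, np.int64(-28), np.int64(8), np.int64(93)) (244, np.int64(-18), np.int64(-6), np.int64(68))
294 (312, np.int64(17), np.int64(-9), np.int64(63)) (348, np.int64(29), np.int64(8), np.int64(93))
```

The wrist depth puts the visible finger ends about 38 mm above the reported TCP, which would explain closing over the washer. I'll check this independently with the side camera.

```bash
python3 - <<'E'
from h import *
from station import vision,get_obs
o=get_obs(); c=vision.capture("side"); np.savez("side2.npz",**c); W=cloud(c); e=o["eef_pos"]; print(e)
m=(np.abs(W[...,0]-e[0])<.12)&(np.abs(W[...,1]-e[1])<.05)&(W[...,2]>.07)&(W[...,2]<.4)
z=W[m]-e
for lo in range(-50,200,10):
    s=z[(z[:,2]*1000>=lo)&(z[:,2]*1000<lo+10)]
    if len(s): print(lo,len(s),np.round(1000*np.r_[s.min(0),s.max(0)]).astype(int), "innerL/R",np.round(1000*np.r_[s[s[:,0]<0][:,0].max(initial=-9),s[s[:,0]>0][:,0].min(initial=9)]))
u,v=map(int,proj(c,e)); print(u,v)
im=c["image"].copy(); cv2.circle(im,(u,v),3,(0,0,255),1); a,b=max(0,v-120),max(0,u-100)
cv2.imwrite("pics/s2.png",cv2.resize(im[a:a+180,b:b+200],None,fx=3,fy=3,interpolation=cv2.INTER_CUBIC))
E
```

```text
[0.40303438 0.22020137 0.12327213]
30 2 [-17  -1  39 -16  10  40] innerL/R [ -16. 9000.]
40 72 [-27  -9  40  31  10  50] innerL/R [-15.  19.]
50 103 [-27 -10  50  32  11  60] innerL/R [-15.  20.]
60 111 [-28 -11  60  32  11  70] innerL/R [-15.  20.]
70 103 [-27  -6  70  32  11  80] innerL/R [-15.  19.]
80 113 [-28  -8  80  32  11  90] innerL/R [-15.  20.]
90 111 [-29 -10  90  32  10 100] innerL/R [-15.  20.]
100 120 [-28  -8 100  32  10 110] innerL/R [-15.  19.]
110 112 [-28 -10 110  32  11 120] innerL/R [-17.  21.]
120 110 [-28 -12 120  32  11 130] innerL/R [-17.  21.]
130 128 [-77 -26 130  82  34 140] innerL/R [-17.  21.]
140 564 [-78 -34 140  82  35 150] innerL/R [-0.  0.]
150 830 [-83 -33 150  82  35 160] innerL/R [-1.  0.]
160 495 [-85 -31 160  90  36 170] innerL/R [-0.  1.]
170 1366 [-86 -34 170  90  36 180] innerL/R [-0.  0.]
180 304 [-84 -24 180  19  26 190] innerL/R [-0.  0.]
190 306 [-38 -20 190  19  25 200] innerL/R [-0.  0.]
341 188
```

View pics/s2.png

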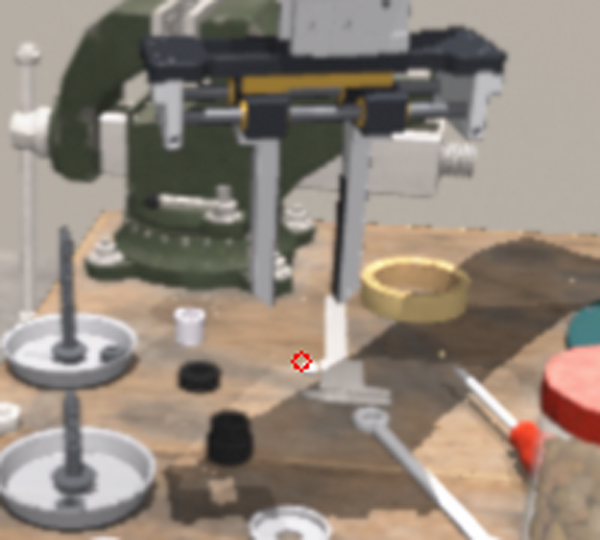

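The side view confirms it. The red mark at (300,362) is the reported TCP, and the finger ends at about row 298 are 39 mm above it. From here I treat the fingertips as at TCP + 38.5 mm.

Emit:
step_arm([
  [[0,0,0.05],0],
  [[0,0,0.1],0],
  [[0,0,0.13],0],
  [[0,0,0.145],0],
  [[0,0,0.152],0],
  [[0,0,0.156],0],
  [[0,0,0.156],0],
  [[0,0,0.156],0],
], hand=0.08)

```text
t: 6.85
eef_pos: [0.4027, 0.2203, -0.033]
ee_rot: [0.0, 0.707, 0.707, 0.0]
force: [-1.0, -0.2, 0.1]
opening: 0.848
finger_force: 0.0
```

Emit:
step_arm([
  [[0,0,0.002],0],
  [[0,0,0.002],0],
  [[0,0,0.002],0],
  [[0,0,0.002],0],
  [[0,0,0.002],0],
  [[0,0,0.002],0],
  [[0,0,0.002],0],
  [[0,0,0.002],0],
], hand=0.035, squeeze=15)

```text
t: 7.65
eef_pos: [0.4024, 0.2202, -0.0354]
ee_rot: [0.0, 0.707, 0.707, 0.0]
force: [0.3, -0.8, 4.1]
opening: 0.527
finger_force: 15.0
```

Emit:
step_arm([
  [[0,0,-0.03],0],
  [[0,0,-0.08],0],
  [[0,0,-0.12],0],
  [[-0.067,0.1326,-0.12],0],
  [[-0.067,0.1326,-0.12],0],
  [[-0.067,0.1326,-0.12],0],
  [[-0.067,0.1326,-0.12],0],
  [[-0.067,0.1326,-0.12],0],
  [[-0.067,0.1326,-0.12],0],
])

```text
t: 8.55
eef_pos: [0.5339, 0.154, 0.0843]
ee_rot: [-0.0, 0.706, 0.708, -0.0]
force: [-1.0, 0.2, -1.2]
opening: 0.525
finger_force: 15.0
```

```bash
python3 look.py w5 | cut -c1-60; python3 - <<'E'
from h import *
c=dict(np.load("w5.npz"));o=dict(np.load("w5_o.npz"));W=cloud(c,o)
e=o["eef_pos"]
print(part(W,(.535,.153),.118,.14,.035), part(W,(.535,.153),.06,.085,.04))
cv2.imwrite("pics/w5c.png",cv2.resize(c["image"][150:300,180:380],None,fx=3,fy=3))
E
```

```text
[0.53393735 0.15401746 0.08427417] [-3.55865605e-04  7.06358
(array([0.5349, 0.1627, 0.0337, 0.1219, 0.1327]), 5624, array([0.534 , 0.1546])) None
```

View pics/w5c.png

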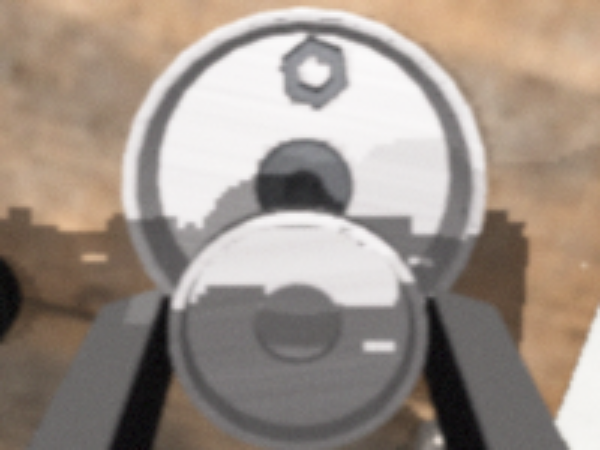

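The washer is held level. Its centre is at about (279.7,260.3) in the full picture and the bolt flange is just above it at (281,210). Now I compute the offset.

```bash
python3 - <<'E'
from h import *
c=dict(np.load("w5.npz"));o=dict(np.load("w5_o.npz"));W=cloud(c,o)
f=lambda x,y:((x+.5)/3-.5+180,(y+.5)/3-.5+150)
u,v=f(299,225); print("lip z",W[int(v)-2:int(v)+3,int(u),2])
u,v=f(240,340);print("floor z",W[int(v),int(u)])
for a in [(170,330),(428,330),(299,212),(299,450)]: print("lip",onplane(c,*f(*a),W[...,2][int(f(299,218)[1]),279],o).round(4))
for a in [(124,180),(487,180)]: print("dish",onplane(c,*f(*a),.02,o).round(4))
print("hole",onplane(c,*f(298,324),.122,o).round(4), part(W,(.535,.153),.012,.028,.075))
E
```

```text
lip z [0.12686074 0.1278264  0.12708464 0.12108338 0.12160472]
floor z [0.52225408 0.15128594 0.12081911]
lip [0.5097 0.156  0.1269]
lip [0.559  0.1562 0.1269]
lip [0.5343 0.1797 0.1269]
lip [0.5344 0.1303 0.1269]
dish [0.4826 0.1574 0.02  ]
dish [0.5899 0.1576 0.02  ]
hole [0.5342 0.1553 0.122 ] (array([0.5355, 0.1534, 0.0542, 0.0166, 0.0194]), 2635, array([0.5356, 0.1644]))
```

Emit:
step_arm([
  [[-0.0014,0.001,0.02],0],
  [[-0.0014,0.001,0.035],0],
  [[-0.0014,0.001,0.045],0],
  [[-0.0014,0.001,0.055],0],
  [[-0.0014,0.001,0.065],0],
  [[-0.0014,0.001,0.065],0],
])

```text
t: 9.2
eef_pos: [0.5353, 0.1518, 0.0183]
ee_rot: [-0.001, 0.707, 0.707, -0.001]
force: [-0.6, -0.5, -0.0]
opening: 0.525
finger_force: 15.0
```

Emit:
step_arm([
  [[0,0,0.015],0],
  [[0,0,0.026],0],
  [[0,0,0.033],0],
  [[0,0,0.036],0],
  [[0,0,0.036],0],
])

```text
t: 9.7
eef_pos: [0.5358, 0.1519, -0.0169]
ee_rot: [-0.0, 0.707, 0.707, -0.0]
force: [0.1, -1.3, -0.8]
opening: 0.526
finger_force: 15.0
```

Emit:
step_arm([
  [[0,0,0.002],0],
  [[0,0,0.003],0],
  [[0,0,0.003],0],
  [[0,0,0.003],0],
])

```text
t: 10.1
eef_pos: [0.5361, 0.1519, -0.0194]
ee_rot: [0.0, 0.707, 0.707, 0.0]
force: [0.5, 0.5, -1.2]
opening: 0.526
finger_force: 15.0
```

Emit:
step_arm([
  [[0,0,0],0],
  [[0,0,0],0],
  [[0,0,0],0],
  [[0,0,0],0],
  [[0,0,-0.03],0],
  [[0,0,-0.08],0],
  [[0,0,-0.13],0],
  [[0,0,-0.16],0],
  [[0,0,-0.16],0],
], hand=0.062)

```text
t: 11.0
eef_pos: [0.538, 0.1526, 0.1445]
ee_rot: [0.002, 0.707, 0.707, 0.002]
force: [-0.3, -0.3, 0.1]
opening: 0.655
finger_force: 0.0
```

```bash
python3 look.py w6 | cut -c1-40; python3 - <<'E'
from h import *
c=dict(np.load("w6.npz"));o=dict(np.load("w6_o.npz"));W=cloud(c,o)
print(part(W,(.535,.153),.0205,.03,.035),part(W,(.535,.153),.0165,.03,.035), part(W,(.535,.153),.06,.085,.04))
m=np.hypot(W[...,0]-.535,W[...,1]-.153); s=W[(m>.013)&(m<.019),2]; print(np.percentile(s,[10,50,90])); print(meas:=None)
E
python3 meas.py w6|egrep "lb|tb|bS"
```

```text
[0.53796138 0.15260579 0.14451017] [0.00
(array([0.5357, 0.1525, 0.0252, 0.0227, 0.0242]), 373, array([0.5358, 0.1524])) (array([0.5357, 0.1525, 0.0252, 0.0177, 0.0235]), 1093, array([0.5357, 0.1526])) (array([0.5358, 0.1521, 0.0057, 0.0704, 0.0741]), 137, array([0.5353, 0.155 ]))
[0.01617722 0.30510167 0.30685482]
None
bS (array([0.5358, 0.1521, 0.0057, 0.0704, 0.0741]), 137, array([0.5353, 0.155 ]))
tb (array([0.4276, 0.1136, 0.0143, 0.0284, 0.0299]), 373, array([0.4282, 0.1145]))
tblow (array([0.4275, 0.114 , 0.0172, 0.0148, 0.0209]), 376, array([0.4315, 0.1181]))
lb None
```

The washer is seated, with its lip at 24 mm and level. Next is the low bush.

Emit:
step_arm([
  [[-0.148,-0.102,0],0],
  [[-0.148,-0.102,0],0],
  [[-0.148,-0.102,0],0],
  [[-0.148,-0.102,0.05],0],
  [[-0.148,-0.102,0.09],0],
  [[-0.148,-0.102,0.09],0],
  [[-0.148,-0.102,0.09],0],
  [[-0.148,-0.102,0.09],0],
])

```text
t: 11.85
eef_pos: [0.4354, 0.0047, 0.052]
ee_rot: [0.0, 0.706, 0.708, 0.001]
force: [0.7, 0.0, -0.6]
opening: 0.658
finger_force: 0.0
```

```bash
python3 look.py w7 | cut -c1-40; python3 meas.py w7|egrep "lb|bS|bL|tb"
```

```text
[0.43541068 0.0047478  0.05203785] [4.85
bS (array([0.5354, 0.1486, 0.004 , 0.0637, 0.0676]), 66, array([0.5347, 0.148 ]))
bL None
tb (array([0.4271, 0.1133, 0.014 , 0.0285, 0.0298]), 866, array([0.4269, 0.1133]))
tblow (array([0.4268, 0.1136, 0.0171, 0.0148, 0.0194]), 539, array([0.4278, 0.1106]))
lb (array([0.4353, 0.0039, 0.0172, 0.0125, 0.0136]), 1006, array([0.4354, 0.0049]))
```

Emit:
step_arm([
  [[-0.001,0,0.04],0],
  [[-0.001,0,0.065],0],
  [[-0.001,0,0.081],0],
  [[-0.001,0,0.081],0],
  [[-0.001,0,0.081],0],
  [[-0.001,0,0.081],0],
])

```text
t: 12.5
eef_pos: [0.4353, 0.0028, -0.0292]
ee_rot: [0.001, 0.707, 0.707, 0.001]
force: [-0.4, 0.2, -0.5]
opening: 0.663
finger_force: 0.0
```

Emit:
step_arm([
  [[0,0,0],0],
  [[0,0,0],0],
  [[0,0,0],0],
  [[0,0,0],0],
  [[0,0,0],0],
  [[0,0,0],0],
], hand=0.02, squeeze=12)

```text
t: 13.1
eef_pos: [0.4342, 0.0027, -0.0305]
ee_rot: [0.0, 0.707, 0.707, -0.0]
force: [-0.7, -1.2, 5.6]
opening: 0.351
finger_force: 12.0
```

Emit:
step_arm([
  [[0,0,-0.03],0],
  [[0,0,-0.08],0],
  [[0,0,-0.12],0],
  [[0.1494,0.1008,-0.12],0],
  [[0.1494,0.1008,-0.12],0],
  [[0.1494,0.1008,-0.12],0],
  [[0.1494,0.1008,-0.12],0],
  [[0.1494,0.1008,-0.12],0],
  [[0.1494,0.1008,-0.12],0],
  [[0.1494,0.1008,-0.12],0],
])

```text
t: 14.1
eef_pos: [0.5343, 0.1513, 0.0892]
ee_rot: [-0.0, 0.707, 0.707, -0.0]
force: [0.1, 0.4, -0.7]
opening: 0.345
finger_force: 12.0
```

```bash
cat > held.py <<'E'
# held.py name zlo zhi rad : outer circle of the held part near TCP and the bolt/dish seen in the same picture
import sys; from h import *
n=sys.argv[1]; zl,zh,rad,k=map(float,sys.argv[2:6])
c=dict(np.load(n+".npz"));o=dict(np.load(n+"_o.npz"));W=cloud(c,o); e=o["eef_pos"]
print("held",part(W,e[:2],zl,zh,rad)); b=[(.535,.153),(.535,-.0435)][int(k)]
print("dish",part(W,b,.012,.028,.075))
cv2.imwrite(f"pics/{n}c.png",cv2.resize(c["image"][150:300,180:380],None,fx=3,fy=3))
E
python3 look.py w8 | cut -c1-40;  python3 held.py w8 .115 .16 .022 0
```

```text
[0.5343195  0.15131892 0.08920554] [-2.7
held (array([0.5343, 0.155 , 0.0208, 0.1321, 0.1546]), 3104, array([0.5342, 0.1543]))
dish (array([0.5353, 0.1531, 0.0544, 0.0172, 0.0227]), 4068, array([0.5357, 0.1596]))
```

View pics/w8c.png

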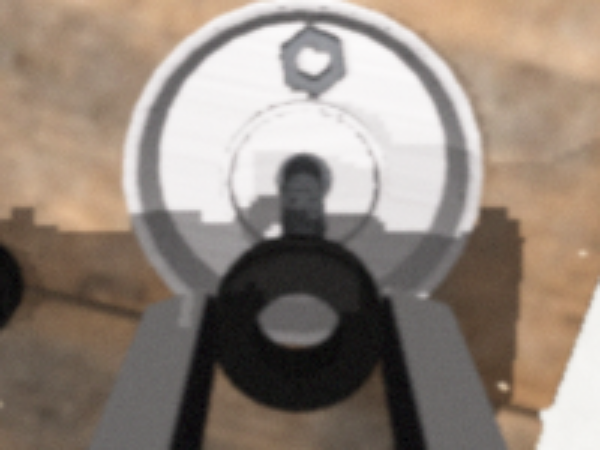

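The bush is held level with its bore at crop (300,318), and the seated washer is on the bolt behind it. Working out its centre:

```bash
python3 - <<'E'
from h import *
c=dict(np.load("w8.npz"));o=dict(np.load("w8_o.npz"));W=cloud(c,o)
f=lambda x,y:((x+.5)/3-.5+180,(y+.5)/3-.5+150)
u,v=map(int,f(301,380)); z=np.median(W[v-3:v+4,u-5:u+6,2]); print("top z",z,[round(float(np.median(W[int(f(0,y)[1]),int(u)-4:int(u)+5,2])),4) for y in range(250,410,12)])
g=lambda x,y:onplane(c,*f(x,y),z,o).round(4)
print(g(299,294)-[0,.0085,0],g(301,410)+[0,.017,0],g(216,325),g(386,325))
E
```

```text
top z nan [0.1295, 0.1322, 0.1324, 0.1322, 0.0029, 0.0073, 0.0133, 0.0181, -0.0012, 0.1236, 0.129, 0.1322, 0.132, 0.1323]
[nan nan nan] [nan nan nan] [nan nan nan] [nan nan nan]
```

```bash
python3 - <<'E'
from h import *
c=dict(np.load("w8.npz"));o=dict(np.load("w8_o.npz"))
f=lambda x,y:((x+.5)/3-.5+180,(y+.5)/3-.5+150)
g=lambda x,y:onplane(c,*f(x,y),.1322,o).round(4)
print(g(299,294)-[0,.0085,0],g(301,410)+[0,.017,0],g(216,325),g(386,325))
E
```

```text
[0.5347 0.1525 0.1322] [0.5351 0.1537 0.1322] [0.5189 0.1546 0.1322] [0.5513 0.1546 0.1322]
```

The bush is aligned with the bolt within 0.5 mm. Lowering.

Emit:
step_arm([
  [[0,0,0.025],0],
  [[0,0,0.04],0],
  [[0,0,0.05],0],
  [[0,0,0.06],0],
  [[0,0,0.07],0],
  [[0,0,0.07],0],
])

```text
t: 14.75
eef_pos: [0.5342, 0.1521, 0.0184]
ee_rot: [-0.0, 0.707, 0.707, -0.001]
force: [0.2, -0.1, -0.6]
opening: 0.349
finger_force: 12.0
```

Emit:
step_arm([
  [[0,0,0.015],0],
  [[0,0,0.024],0],
  [[0,0,0.029],0],
  [[0,0,0.0305],0],
  [[0,0,0.0305],0],
  [[0,0,0.0305],0],
])

```text
t: 15.35
eef_pos: [0.535, 0.1524, -0.0107]
ee_rot: [0.0, 0.707, 0.707, 0.0]
force: [0.6, -0.2, -0.0]
opening: 0.347
finger_force: 12.0
```

Emit:
step_arm([
  [[0,0,0.0015],0],
  [[0,0,0.0015],0],
  [[0,0,0.0015],0],
])

```text
t: 15.65
eef_pos: [0.535, 0.1523, -0.0124]
ee_rot: [0.0, 0.707, 0.707, 0.0]
force: [0.7, 0.3, 0.5]
opening: 0.35
finger_force: 12.0
```

Emit:
step_arm([
  [[0,0,0],0],
  [[0,0,0],0],
  [[0,0,0],0],
  [[0,0,0],0],
  [[0,0,-0.03],0],
  [[0,0,-0.08],0],
  [[0,0,-0.13],0],
  [[0,0,-0.15],0],
  [[0,0,-0.15],0],
], hand=0.05)

```text
t: 16.55
eef_pos: [0.5363, 0.1527, 0.1405]
ee_rot: [0.001, 0.707, 0.707, 0.002]
force: [-0.3, -0.1, -0.2]
opening: 0.536
finger_force: 0.0
```

```bash
python3 look.py w9 | cut -c1-40; python3 - <<'E'
from h import *
c=dict(np.load("w9.npz"));o=dict(np.load("w9_o.npz"));W=cloud(c,o)
print(part(W,(.535,.153),.0275,.04,.035),part(W,(.535,.153),.0205,.04,.035))
E
python3 meas.py w9 | egrep "tb|ss"
```

```text
[0.53631795 0.15272393 0.14046876] [0.00
(array([0.5346, 0.1533, 0.0171, 0.0306, 0.0323]), 577, array([0.5345, 0.156 ])) (array([0.5357, 0.1528, 0.025 , 0.0296, 0.0318]), 997, array([0.535 , 0.1549]))
tb (array([0.4275, 0.1138, 0.0142, 0.0284, 0.0298]), 376, array([0.4281, 0.1147]))
tblow (array([0.4276, 0.1137, 0.0171, 0.0147, 0.0204]), 388, array([0.4314, 0.118 ]))
ss (array([ 0.4441, -0.0817,  0.0077,  0.0223,  0.0237]), 31, array([ 0.4455, -0.0798]))
```

The bush is seated, its top at 32 mm. For the short sleeve I turn the tool by 45° so the gripper body clears the long bolt.

Emit:
step_arm([
  [[-0.2315,-0.101,0],0],
  [[-0.2315,-0.101,0],8],
  [[-0.2315,-0.101,0],16],
  [[-0.2315,-0.101,0],24],
  [[-0.2315,-0.101,0],32],
  [[-0.2315,-0.101,0.04],40],
  [[-0.2315,-0.101,0.08],45],
  [[-0.2315,-0.101,0.08],45],
  [[-0.2315,-0.101,0.08],45],
  [[-0.2315,-0.101,0.08],45],
])

```text
t: 17.6
eef_pos: [0.4348, -0.0789, 0.0587]
ee_rot: [0.0, 0.923, 0.385, 0.001]
force: [-0.8, 0.3, 0.3]
opening: 0.529
finger_force: 0.0
```

```bash
python3 look.py w10 | cut -c1-100; python3 meas.py w10|egrep "ss|bL"
```

```text
[ 0.43484057 -0.07891513  0.05873102] [2.44595714e-04 9.23082929e-01 3.84600536e-01 5.24162183e-04] 
bL (array([ 0.5353, -0.0439,  0.0061,  0.1101,  0.1142]), 544, array([ 0.5338, -0.043 ]))
ss (array([ 0.4347, -0.079 ,  0.0122,  0.0223,  0.0236]), 425, array([ 0.4351, -0.0786]))
```

Emit:
step_arm([
  [[0,0,0.04],0],
  [[0,0,0.07],0],
  [[0,0,0.089],0],
  [[0,0,0.089],0],
  [[0,0,0.089],0],
  [[0,0,0.089],0],
])

```text
t: 18.25
eef_pos: [0.4351, -0.0796, -0.03]
ee_rot: [0.001, 0.924, 0.383, 0.001]
force: [-0.1, 0.6, 0.4]
opening: 0.531
finger_force: 0.0
```

Emit:
step_arm([
  [[0,0,0],0],
  [[0,0,0],0],
  [[0,0,0],0],
  [[0,0,0],0],
  [[0,0,0],0],
  [[0,0,0],0],
], hand=0.01, squeeze=15)

```text
t: 18.85
eef_pos: [0.4341, -0.0794, -0.0314]
ee_rot: [0.0, 0.924, 0.383, 0.0]
force: [-1.3, -1.0, 6.6]
opening: 0.246
finger_force: 15.0
```

Emit:
step_arm([
  [[0,0,-0.03],0],
  [[0,0,-0.08],0],
  [[0,0,-0.125],0],
  [[0.2358,-0.093,-0.125],-8],
  [[0.2358,-0.093,-0.125],-16],
  [[0.2358,-0.093,-0.125],-24],
  [[0.2358,-0.093,-0.125],-32],
  [[0.2358,-0.093,-0.125],-40],
  [[0.2358,-0.093,-0.125],-45],
  [[0.2358,-0.093,-0.125],-45],
  [[0.2358,-0.093,-0.125],-45],
  [[0.2358,-0.093,-0.125],-45],
])

```text
t: 20.05
eef_pos: [0.5346, 0.1518, 0.0934]
ee_rot: [0.0, 0.708, 0.706, -0.0]
force: [0.1, -0.6, -0.6]
opening: 0.248
finger_force: 15.0
```

```bash
python3 look.py w11 | cut -c1-100;  python3 held.py w11 .138 .16 .016 0
python3 - <<'E'
from h import *
c=dict(np.load("w11.npz"));o=dict(np.load("w11_o.npz"));W=cloud(c,o)
u,v=map(int,proj(c,o["eef_pos"]+[0,0,.048],o)); print(u,v)
for r in range(v-24,v+30,4): print(r,np.round(1000*W[r,u-24:u+25:4,2]))
E
```

```text
[0.53461909 0.15180882 0.09338468] [ 2.14290039e-04  7.08202100e-01  7.06009634e-01 -3.69433851e-04]
held (array([0.5346, 0.1529, 0.0155, 0.1468, 0.1556]), 1391, array([0.5346, 0.1535]))
dish (array([0.5352, 0.153 , 0.0545, 0.0177, 0.0231]), 3417, array([0.5361, 0.16  ]))
278 267
243 [  5.   2.   2. 129. 133. 135. 137. 137. 134. 130.   2.   3.   2.]
247 [133.   8. 129. 137. 140. 142. 141. 142. 140. 137. 131.   7. 134.]
251 [139. 136. 136. 143. 145. 147. 147. 148. 147. 143. 138.  10. 139.]
255 [144. 138. 143. 147. 146. 148. 148. 148. 147. 147. 145. 133. 141.]
259 [148. 138. 147. 147.  18.  18.  17.  17.  17. 147. 147. 143. 147.]
263 [152. 147. 147. 128.  -2.  -1.  -2.  19.  -2. 126. 148. 146. 152.]
267 [157. 147. 147. 132. 127. 124. 123. 125. 128. 132. 146. 147. 158.]
271 [162. 147. 148. 137. 133. 130. 129. 130. 132. 136. 147. 148. 163.]
275 [166. 148. 147. 142. 139. 135. 135. 135. 137. 142. 147. 148. 162.]
279 [169. 141. 147. 145. 142. 141. 140. 140.  nan 146. 148. 147. 163.]
283 [169.  -1. 148. 148. 147. 146. 146. 145. 148. 147. 147.  -1. 164.]
287 [169.  -2.  -2.  -0. 147. 149. 147. 147. 148. 146.  nan  -2. 163.]
291 [171.  -2.  -1.  -0.  -1.  -0.  -2.  -2.  -1.  -0.  -2.  -2. 164.]
295 [170.  -2.  -2.  -2.  -2.  -3.  -0.  -2.  -0.  -3.  -1.  -2. 164.]
```

```bash
cat > ring.py <<'E'
import sys; from h import *
n=sys.argv[1]; z=float(sys.argv[2])
c=dict(np.load(n+".npz"));o=dict(np.load(n+"_o.npz"));W=cloud(c,o)
d=W-o["eef_pos"]; m=(abs(W[...,2]-z)<.0018)&(abs(d[...,0])<.0115)&(abs(d[...,1])<.025)
p=W[m][:,:2]; from scipy.optimize import least_squares
# annulus area points: outer edge = extreme pixels per column
us=[];
for u in np.unique(np.where(m)[1]):
    v=np.where(m[:,u])[0]; us+= [W[v.min(),u,:2],W[v.max(),u,:2]]
us=np.array(us); s=least_squares(lambda q:np.hypot(us[:,0]-q[0],us[:,1]-q[1])-q[2],[*p.mean(0),.012],loss="soft_l1",f_scale=.0005).x
print("ring centre,r",s.round(4),len(us))
E
python3 ring.py w11 .1475
```

```text
ring centre,r [0.5344 0.1524 0.0118] 86
```

Emit:
step_arm([
  [[0.0006,0.0007,0.025],0],
  [[0.0006,0.0007,0.04],0],
  [[0.0006,0.0007,0.05],0],
  [[0.0006,0.0007,0.06],0],
  [[0.0006,0.0007,0.07],0],
  [[0.0006,0.0007,0.07],0],
])

```text
t: 20.7
eef_pos: [0.5349, 0.1537, 0.0224]
ee_rot: [-0.0, 0.707, 0.707, -0.001]
force: [-0.2, -0.6, -0.6]
opening: 0.248
finger_force: 15.0
```

Emit:
step_arm([
  [[0,0,0.01],0],
  [[0,0,0.018],0],
  [[0,0,0.021],0],
  [[0,0,0.0225],0],
  [[0,0,0.0225],0],
  [[0,0,0.0225],0],
])

```text
t: 21.3
eef_pos: [0.5356, 0.1539, 0.0011]
ee_rot: [0.0, 0.707, 0.707, 0.0]
force: [0.1, -0.8, -0.8]
opening: 0.246
finger_force: 15.0
```

Just at the seat, so I release and back off.

Emit:
step_arm([
  [[0,0,0],0],
  [[0,0,0],0],
  [[0,0,0],0],
  [[0,0,0],0],
  [[0,0,-0.03],0],
  [[0,0,-0.08],0],
  [[0,0,-0.13],0],
  [[0,0,-0.14],0],
  [[0,0,-0.14],0],
], hand=0.05)

```text
t: 22.2
eef_pos: [0.5364, 0.1539, 0.1425]
ee_rot: [0.001, 0.707, 0.707, 0.001]
force: [-0.8, 0.8, -0.8]
opening: 0.533
finger_force: 0.0
```

```bash
python3 look.py w12 | cut -c1-60; python3 - <<'E'
from h import *
c=dict(np.load("w12.npz"));o=dict(np.load("w12_o.npz"));W=cloud(c,o)
print(part(W,(.535,.153),.05,.06,.02))
E
python3 meas.py w12 | egrep "tb|ls"
```

```text
[0.53641164 0.15387    0.14251174] [0.00105233 0.70701791 0.
(array([0.5353, 0.1543, 0.0122, 0.0544, 0.0562]), 273, array([0.5352, 0.156 ]))
ls (array([0.5213, 0.2981, 0.0124, 0.0503, 0.0519]), 443, array([0.5209, 0.298 ]))
tb (array([0.4276, 0.1138, 0.0142, 0.0285, 0.0298]), 378, array([0.428 , 0.1144]))
tblow (array([0.4276, 0.1138, 0.0172, 0.0149, 0.0206]), 382, array([0.4315, 0.118 ]))
```

The short kit is complete: the sleeve's top is at 56 mm. Next is the tall bush.

Emit:
step_arm([
  [[-0.04,-0.108,0],0],
  [[-0.04,-0.108,0],0],
  [[-0.04,-0.108,0.04],0],
  [[-0.04,-0.108,0.08],0],
  [[-0.04,-0.108,0.08],0],
  [[-0.04,-0.108,0.08],0],
  [[-0.04,-0.108,0.08],0],
])

```text
t: 22.95
eef_pos: [0.4282, 0.1146, 0.062]
ee_rot: [-0.0, 0.707, 0.708, 0.001]
force: [-0.5, 0.5, -0.5]
opening: 0.533
finger_force: 0.0
```

```bash
python3 look.py w13 | cut -c1-60; python3 meas.py w13 | egrep "tb"
```

```text
[0.4282024  0.11456389 0.06198358] [-1.34058192e-04  7.06593
tb (array([0.4264, 0.1138, 0.0141, 0.0285, 0.0296]), 621, array([0.4265, 0.1146]))
tblow (array([0.4265, 0.114 , 0.017 , 0.0149, 0.0205]), 504, array([0.4266, 0.1193]))
```

Emit:
step_arm([
  [[-0.001,-0.001,0.04],0],
  [[-0.001,-0.001,0.065],0],
  [[-0.001,-0.001,0.081],0],
  [[-0.001,-0.001,0.081],0],
  [[-0.001,-0.001,0.081],0],
  [[-0.001,-0.001,0.081],0],
])

```text
t: 23.6
eef_pos: [0.4275, 0.113, -0.0188]
ee_rot: [0.001, 0.707, 0.707, 0.001]
force: [-0.3, -0.5, -0.3]
opening: 0.531
finger_force: 0.0
```

Emit:
step_arm([
  [[0,0,0],0],
  [[0,0,0],0],
  [[0,0,0],0],
  [[0,0,0],0],
  [[0,0,0],0],
  [[0,0,0],0],
], hand=0.015, squeeze=12)

```text
t: 24.2
eef_pos: [0.4268, 0.1127, -0.0198]
ee_rot: [0.0, 0.707, 0.707, 0.0]
force: [-0.4, -0.8, 7.0]
opening: 0.296
finger_force: 12.0
```

Emit:
step_arm([
  [[0,0,-0.03],0],
  [[0,0,-0.08],0],
  [[0,0,-0.13],0],
  [[0,0,-0.16],0],
  [[-0.1575,0.1082,-0.16],0],
  [[-0.1575,0.1082,-0.16],0],
  [[-0.1575,0.1082,-0.16],0],
  [[-0.1575,0.1082,-0.16],0],
  [[-0.1575,0.1082,-0.16],0],
  [[-0.1575,0.1082,-0.16],0],
  [[-0.1575,0.1082,-0.16],0],
])

```text
t: 25.3
eef_pos: [0.5343, -0.0436, 0.1399]
ee_rot: [-0.0, 0.706, 0.708, -0.0]
force: [0.5, 0.3, -0.9]
opening: 0.296
finger_force: 12.0
```

```bash
python3 look.py w14 | cut -c1-60;  python3 held.py w14 .18 .2 .016 1; python3 ring.py w14 .188
python3 - <<'E'
from h import *
c=dict(np.load("w14.npz"));o=dict(np.load("w14_o.npz"));W=cloud(c,o)
u,v=map(int,proj(c,o["eef_pos"]+[0,0,.05],o)); print(u,v)
for r in range(v-24,v+30,5): print(r,np.round(1000*W[r,u-24:u+25:4,2]))
E
```

```text
[ 0.53434094 -0.0436498   0.13990758] [-2.28514377e-04  7.06
held (array([ 0.5343, -0.0436,  0.0161,  0.1879,  0.1917]), 1630, array([ 0.5342, -0.0414]))
dish (array([ 0.5348, -0.044 ,  0.0545,  0.0166,  0.0195]), 2005, array([ 0.5326, -0.0368]))
ring centre,r [ 0.5341 -0.0424  0.0135] 84
278 268
244 [173. 175. 181. 186. 187. 188. 187. 188. 188. 187. 183. 176. 173.]
249 [179. 184. 189. 188. 188. 188. 189. 188. 188. 189. 189. 185. 175.]
254 [183. 188. 186. 189.  -2.  -2.  -1.  -0.  -1. 189. 188. 189. 175.]
259 [184. 189. 188. 171. 163. 160. 159. 160. 162. 168. 189. 189. 187.]
264 [186. 188. 188. 177. 171. 167. 166. 166. 170. 175. 188. 188. 188.]
269 [186. 188. 188. 182. 177. 174. 174. 175. 177. 182. 189. 188. 187.]
274 [186. 188. 189. 188. 185. 182. 181. 182. 183. 188. 188. 189. 178.]
279 [187.  -1. 189. 188. 188. 188. 187. 187. 188. 188. 189.  -2.  -2.]
284 [ -2.  -1.  -0. 187. 188. 189. 187. 187. 188. 188.  -2.   0.  -2.]
289 [  -3.   -2.   -2.   -1.   -2.   -1.   -0.   -1.   -1.   -1.   -2.   -1.
 -853.]
294 [  -3.   -2.   -2.   -2.   -1.   -0.   -1.   -1.   -1.   -0.   -1.   -1.
 -846.]
```

Emit:
step_arm([
  [[-0.0014,0.0008,0.02],0],
  [[-0.0014,0.0008,0.035],0],
  [[-0.0014,0.0008,0.045],0],
  [[-0.0014,0.0008,0.055],0],
  [[-0.0014,0.0008,0.065],0],
  [[-0.0014,0.0008,0.075],0],
  [[-0.0014,0.0008,0.075],0],
])

```text
t: 26.05
eef_pos: [0.535, -0.0459, 0.0637]
ee_rot: [-0.001, 0.707, 0.707, -0.0]
force: [0.5, -0.4, -0.7]
opening: 0.295
finger_force: 12.0
```

Emit:
step_arm([
  [[0,0,0.02],0],
  [[0,0,0.04],0],
  [[0,0,0.055],0],
  [[0,0,0.064],0],
  [[0,0,0.068],0],
  [[0,0,0.0685],0],
  [[0,0,0.0685],0],
  [[0,0,0.0685],0],
])

```text
t: 26.85
eef_pos: [0.536, -0.0461, -0.003]
ee_rot: [0.0, 0.707, 0.707, 0.0]
force: [0.1, 0.4, 0.1]
opening: 0.296
finger_force: 12.0
```

Emit:
step_arm([
  [[0,0,0.0015],0],
  [[0,0,0.0015],0],
  [[0,0,0.0015],0],
])

```text
t: 27.15
eef_pos: [0.536, -0.0461, -0.0048]
ee_rot: [0.0, 0.707, 0.707, 0.0]
force: [-0.3, -0.0, 4.8]
opening: 0.298
finger_force: 12.0
```

Emit:
step_arm([
  [[0,0,0],0],
  [[0,0,0],0],
  [[0,0,0],0],
  [[0,0,0],0],
  [[0,0,-0.03],0],
  [[0,0,-0.08],0],
  [[0,0,-0.13],0],
  [[0,0,-0.17],0],
  [[0,0,-0.17],0],
], hand=0.05)

```text
t: 28.05
eef_pos: [0.538, -0.0459, 0.1698]
ee_rot: [0.003, 0.707, 0.707, 0.002]
force: [0.8, -0.6, -0.7]
opening: 0.531
finger_force: 0.0
```

```bash
python3 look.py w15 | cut -c1-60; python3 - <<'E'
from h import *
c=dict(np.load("w15.npz"));o=dict(np.load("w15_o.npz"));W=cloud(c,o)
print(part(W,(.535,-.0435),.04,.055,.02),part(W,(.535,-.0435),.025,.036,.02))
E
```

```text
[ 0.53803164 -0.04590503  0.1697991 ] [0.0029065  0.70683238
(array([ 0.5353, -0.0448,  0.014 ,  0.0434,  0.0482]), 302, array([ 0.5355, -0.0414])) (array([ 0.5356, -0.0451,  0.0171,  0.0299,  0.0345]), 202, array([ 0.5358, -0.0376]))
```

The tall bush is seated, its top at 45 mm. Last part: the long sleeve.

Emit:
step_arm([
  [[0.344,-0.016,0],0],
  [[0.344,-0.016,0],0],
  [[0.344,-0.016,0],0],
  [[0.344,-0.016,0],0],
  [[0.344,-0.016,0],0],
  [[0.344,-0.016,0],0],
  [[0.344,-0.016,0.03],0],
  [[0.344,-0.016,0.075],0],
  [[0.344,-0.016,0.075],0],
  [[0.344,-0.016,0.075],0],
  [[0.344,-0.016,0.075],0],
])

```text
t: 29.2
eef_pos: [0.5204, 0.2974, 0.0917]
ee_rot: [0.0, 0.707, 0.707, 0.001]
force: [0.4, -1.8, 0.3]
opening: 0.531
finger_force: 0.0
```

```bash
python3 look.py w16 | cut -c1-140; python3 meas.py w16 | egrep "ls"
```

```text
[0.52041679 0.29743442 0.09168444] [2.97897706e-04 7.07354675e-01 7.06858375e-01 7.15655674e-04] 29.2 [ 0.05  0.6  -0.85  1.73  0.51  1.05 -
ls (array([0.5203, 0.2988, 0.0122, 0.0501, 0.0516]), 470, array([0.5205, 0.2992]))
```

Emit:
step_arm([
  [[0.001,0,0.04],0],
  [[0.001,0,0.08],0],
  [[0.001,0,0.104],0],
  [[0.001,0,0.104],0],
  [[0.001,0,0.104],0],
  [[0.001,0,0.104],0],
])

```text
t: 29.85
eef_pos: [0.5207, 0.2994, -0.0118]
ee_rot: [0.0, 0.707, 0.707, 0.001]
force: [-0.2, -0.2, 0.2]
opening: 0.531
finger_force: 0.0
```

Emit:
step_arm([
  [[0,0,0],0],
  [[0,0,0],0],
  [[0,0,0],0],
  [[0,0,0],0],
  [[0,0,0],0],
  [[0,0,0],0],
], hand=0.01, squeeze=18)

```text
t: 30.45
eef_pos: [0.5195, 0.2991, -0.0138]
ee_rot: [0.0, 0.707, 0.707, 0.0]
force: [-0.1, -0.8, 5.4]
opening: 0.247
finger_force: 18.0
```

Emit:
step_arm([
  [[0,0,-0.03],0],
  [[0,0,-0.08],0],
  [[0,0,-0.13],0],
  [[0,0,-0.16],0],
  [[-0.1,0.0155,-0.16],0],
  [[-0.15,0.0155,-0.16],0],
  [[-0.2,0.0155,-0.16],0],
  [[-0.25,0.0155,-0.16],0],
  [[-0.3,0.0155,-0.16],0],
  [[-0.3425,0.0155,-0.16],0],
  [[-0.3425,0.0155,-0.16],0],
  [[-0.3425,0.0155,-0.16],0],
])

```text
t: 31.65
eef_pos: [0.5346, -0.0501, 0.1453]
ee_rot: [0.0, 0.71, 0.705, -0.001]
force: [-0.1, 1.7, -1.4]
opening: 0.244
finger_force: 18.0
```

Emit:
step_arm([
  [[0,0,0],0],
  [[0,0,0],0],
  [[0,0,0],0],
])

```text
t: 31.95
eef_pos: [0.5351, -0.0422, 0.146]
ee_rot: [-0.0, 0.706, 0.708, 0.0]
force: [-0.1, 0.7, -1.3]
opening: 0.246
finger_force: 18.0
```

```bash
python3 look.py w17 | cut -c1-60;  python3 held.py w17 .19 .22 .016 1; python3 ring.py w17 .2105
python3 - <<'E'
from h import *
c=dict(np.load("w17.npz"));o=dict(np.load("w17_o.npz"));W=cloud(c,o)
u,v=map(int,proj(c,o["eef_pos"]+[0,0,.065],o)); print(u,v)
for r in range(v-24,v+30,5): print(r,np.round(1000*W[r,u-24:u+25:4,2]))
E
```

```text
[ 0.53510408 -0.04215584  0.14598513] [-1.24483500e-04  7.06
held (array([ 0.5351, -0.0413,  0.0156,  0.2075,  0.214 ]), 2214, array([ 0.5351, -0.0409]))
dish (array([ 0.5348, -0.044 ,  0.0543,  0.0175,  0.0199]), 1705, array([ 0.532 , -0.0388]))
ring centre,r [ 0.5349 -0.0424  0.0117] 90
278 281
257 [199. 192. 196. 202. 206. 205. 206. 206. 205. 203. 199. 189. 196.]
262 [204. 195. 205. 209. 209. 210. 210. 211. 210. 209. 205. 197. 203.]
267 [210. 205. 210. 210. 211. 175. 174. 174. 210. 210. 210. 207. 211.]
272 [215. 211. 210. 190. 185. 181. 182. 181. 185. 189. 211. 210. 215.]
277 [221. 210. 210. 194. 191.  nan 188. 188. 190. 194. 203. 210. 216.]
282 [222. 211. 209. 202. 197. 194. 194. 193. 196. 199. 207. 210. 216.]
287 [223. 211. 211. 206. 202. 201. 202. 201. 203. 205. 210. 210. 217.]
292 [223.  -1. 211. 210. 206. 206. 207. 205. 208. 211. 211.  -3. 219.]
297 [ 223.    1.   -2.  210.  210.  210.  211.  211.  211.  210.   -1. -849.
  218.]
302 [ 224.   -2.   -1.   -2.   -1.   -2.   -1.   -1.   -2.   -1.   -1. -851.
  217.]
307 [ 225.   -0.   -1.   -1.   -1.   -2.   -0.   -1.   -1.   -2.   -3. -854.
 -856.]
```

Emit:
step_arm([
  [[-0.001,0,0.02],0],
  [[-0.001,0,0.035],0],
  [[-0.001,0,0.045],0],
  [[-0.001,0,0.055],0],
  [[-0.001,0,0.065],0],
  [[-0.001,0,0.075],0],
  [[-0.001,0,0.075],0],
])

```text
t: 32.7
eef_pos: [0.5345, -0.0445, 0.0697]
ee_rot: [-0.001, 0.707, 0.707, -0.0]
force: [-0.3, 0.5, -1.6]
opening: 0.248
finger_force: 18.0
```

Emit:
step_arm([
  [[0,0,0.015],0],
  [[0,0,0.028],0],
  [[0,0,0.035],0],
  [[0,0,0.038],0],
  [[0,0,0.038],0],
  [[0,0,0.038],0],
])

```text
t: 33.3
eef_pos: [0.5354, -0.0444, 0.0332]
ee_rot: [0.0, 0.707, 0.707, 0.0]
force: [0.1, 0.1, -1.3]
opening: 0.25
finger_force: 18.0
```

Emit:
step_arm([
  [[0,0,0.0015],0],
  [[0,0,0.0015],0],
  [[0,0,0.0015],0],
])

```text
t: 33.6
eef_pos: [0.5352, -0.0446, 0.0316]
ee_rot: [0.0, 0.707, 0.707, 0.0]
force: [1.0, -0.8, -1.9]
opening: 0.25
finger_force: 18.0
```

Emit:
step_arm([
  [[0,0,0],0],
  [[0,0,0],0],
  [[0,0,0],0],
  [[0,0,0],0],
  [[0,0,-0.03],0],
  [[0,0,-0.08],0],
  [[0,0,-0.13],0],
  [[0,0,-0.18],0],
  [[0.05,0,-0.2],0],
  [[0.06,-0.04,-0.2],0],
  [[0.06,-0.04,-0.2],0],
  [[0.06,-0.04,-0.2],0],
], hand=0.05)

```text
t: 34.8
eef_pos: [0.4949, 0.0151, 0.2318]
ee_rot: [0.001, 0.707, 0.707, -0.0]
force: [-0.0, -1.0, -0.3]
opening: 0.532
finger_force: 0.0
```

```bash
python3 look.py w18 | cut -c1-60; python3 - <<'E'
from h import *
from station import vision
c=dict(np.load("w18.npz"));o=dict(np.load("w18_o.npz"));W=cloud(c,o)
print(part(W,(.535,-.0435),.09,.103,.02),part(W,(.535,.153),.05,.062,.02))
s=vision.capture("side"); Ws=cloud(s); print("side",part(Ws,(.535,-.0435),.085,.103,.02),part(Ws,(.535,.153),.05,.062,.02))
cv2.imwrite("pics/fin.png",cv2.resize(s["image"][130:290,210:410],None,fx=3.7,fy=3.7,interpolation=cv2.INTER_CUBIC))
E
```

```text
[0.49490178 0.01511409 0.23177553] [ 7.98671928e-04  7.06804
(array([ 0.5349, -0.0449,  0.0122,  0.0955,  0.1002]), 222, array([ 0.5338, -0.0424])) (array([0.5352, 0.1542, 0.0119, 0.0545, 0.0562]), 229, array([0.5348, 0.1535]))
side (array([ 0.5379, -0.0422,  0.0126,  0.0933,  0.1002]), 78, array([ 0.5374, -0.0374])) (array([0.5374, 0.1563, 0.0123, 0.0553, 0.0598]), 86, array([0.5371, 0.1589]))
```

View pics/fin.png

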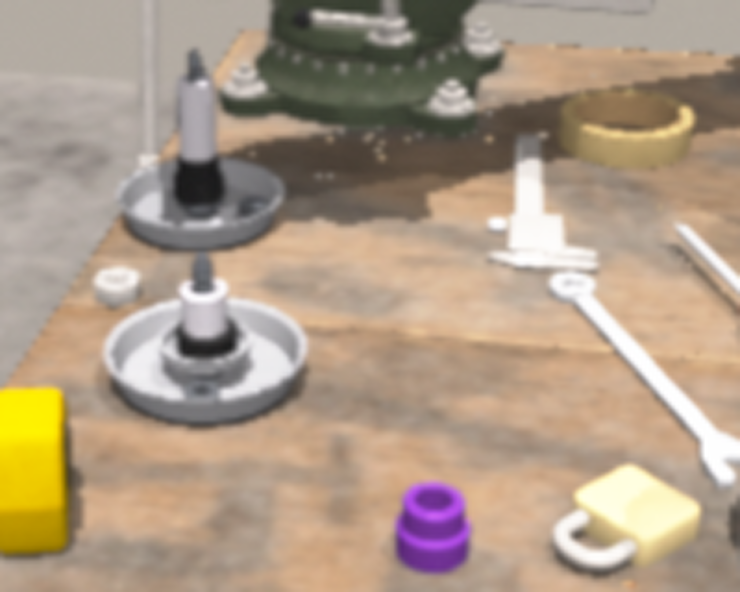

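Both stacks are upright and seated: the long kit at crop (197,140) with its top at about 97 mm, the short kit at (205,320) with its top at 56 mm. The bystanders haven't moved. Handing in.

```bash
python3 -c "
from station import r
print(r.hand_in())"
```

```text
the job is handed in; nothing more can be done
None
```

Both drop-link kits are assembled and the job is handed in (about 35 s of the 128 s used); every part measured fully seated and upright, and the nut, tape measure, padlock and purple look-alike were left alone, but the hand-in returned no verdict.

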